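Load the device carrier into the probe station's blind receiver

TASK

Pick up the narrow device carrier by its fin, lay it on the black receiver's open apron and slide it nose first into the covered channel until you feel it come up against the hidden stop inside. Seat it gently: never push on the stop harder than about 20 N. Leave it there, let go, and do not disturb the wide carrier or the other loose things on the bench.

Things in the scene. Friction and masses are not known exactly. Their poses are not given: they have to be found in the camera images.
- carrier_fin (a point): Narrow aluminium carrier, 140 to 250 g, flat on the bench: deck 120 x 40 x 10 thick, upright grip fin on its centre line 30 long x 12 thick x 40 tall (top 50 above the underside), white tile on the nose half. Point: the fin's centre, 30 above the underside. x along the deck to the nose, y through the fin's thickness, z up. Nose end 88 ahead (+x), tail 32 behind.
- receiver: Black block fixed to the bench, 205 long x 90 wide. Origin: below the centre of the channel's mouth, at bench level; x points into the channel, z up. Its floor is 12 above the bench, from x = -130 (open apron) to 75. Two low guides on the apron (top 21 above the bench) narrow from 67 apart at x = -40 to 43 at the mouth. A micrometer barrel sticks out 34 on the +y side at x = 50.
- mouth (a point): Centre of the channel's mouth on the channel floor, 12 above the bench; axes as the receiver's. The covered blind channel is 43 wide, 13 high; roof top 33 above the bench. A steel stop hidden inside has its face 30 to 62 in from the mouth, different each time; it is a damped buffer (yields at 6 N, then 8 N per mm, solid after 6). With the nose on it the fin's centre is 26 to 58 outside the mouth.
- wide_carrier_fin (a point): Wide carrier, not to be used: as the narrow one, but its deck is 60 wide (too wide for the channel). Point: the centre of its fin, axes as for the narrow one. The two may have changed places.
- driver: Screwdriver, 150 long, lying loose on the bench; origin under its middle, x along it.
- jar: Small amber glass jar, 48 in diameter x 60 tall, loose, standing; origin at the centre of its underside.
- sample_box: Clear plastic sample box, 60 x 60 x 22 tall, loose; origin at the centre of its underside.
- puck: Brass cylinder, 40 in diameter x 25 tall, loose, standing; origin at the centre of its underside.
Things that resemble listed ones, but are neither listed nor needed, are in the scene too. Leave any pink look-alike of the part that bears carrier_fin alone.

How it is judged (in metres and radians):
On the way:
1. the carrier's nose is at least 8 mm inside the channel, lying flat (x of carrier_fin in the frame of receiver above -0.08 m and z of carrier_fin in the frame of receiver between 0.039 and 0.047 m and angle between the x axis of carrier_fin and the x axis of receiver, either way round below 0.12 rad and y of carrier_fin in the frame of receiver between -0.012 and 0.012 m), for 0.05 s.
At the end, for the whole second after the job is handed in: The narrow carrier lies flat and still in the channel, its nose within 2 mm of the hidden stop, released (x of stop_c0 in the frame of carrier_fin between 0.085 and 0.092 m and z of carrier_fin in the frame of receiver below 0.0445 m and angle between the x axis of carrier_fin and the x axis of receiver, either way round below 0.08 rad and angle between carrier_fin's own z axis and vertical below 0.06 rad and linear speed of carrier below 0.01 m/s and y of carrier_fin in the frame of receiver between -0.006 and 0.006 m); the robot touches nothing.
It fails at once if the carrier is rammed on the stop (over 25 N) (contact force between carrier and stop_c0 above 25 N).
It fails at once if the wide carrier is disturbed (moved over 25 mm) (distance of wide_carrier_fin from where it was at the start of the episode above 0.025 m).
It fails at once if another loose thing is disturbed (moved over 25 mm) (distance of any of driver, jar, sample_box, puck from where it was at the start of the episode above 0.025 m).
It also fails if it takes over 54 s, if anything falls off the work surface, if the arm or the gripper's body presses on something with over 40 N, if the wrist force passes 120 N, or if a joint passes its speed limit or range.

ROBOT

A 6-joint arm with a two-finger parallel gripper is mounted at the origin on the work surface. World frame = base frame: x ahead of the robot, y to its left, z up, the work surface at z = 0. Lengths are in m, angles in degrees, forces in N, time in s.
With the tool pointing down it reaches from about 0.35 to 0.725 m from the base axis. Payload 4.3 kg.
Tool frame: the origin (TCP) lies midway between the tips of the shut fingers; the grasp point (between the pads) lies 19 mm behind it; z points along the fingers, y is the line along which they close (so a half turn about z gives the same grasp; the last joint's range is limited). The gripper opens to 85 mm and grips with 20 to 120 N. Pads are 22 mm wide; open, the fingers measure 114 mm over their backs; the gripper's body (76 mm by 85 mm) begins 54 mm behind the grasp point. The pads swing forward as they close: fully open they stand 13 mm farther back than shut.
Start: joints at [58.367, 21.618, 4.641, 73.018, 0, 83.68], TCP at [0.246, 0.52, 0.231] pointing down, gripper open.
Joint ranges: [-156.06, 156.06], [-48.1, 94.91], [-58.44, 69.94], [-101.28, 121.22], [-78.64, 73.56], [-180, 180]. Speed limits (degrees/s): [147.25, 147.25, 180, 180, 180, 180].

INTERFACE

Orientations are given as a 3x3 rotation matrix whose columns are the frame's x, y, z axes.
In Python, from plant import bot gives the robot as it stands. The module is installed in compiled form; this text tells all that it offers.
- The arm moves only by the shell command python3 -m crank 'ROWS' [FORCE]. ROWS is JSON, a list of rows, each an object with "hand": the finger opening in m, from 0 to 0.0854; "slide": the shift along the tool's x, y, z in m, a list of three; "turn": the turn about the tool's z in rad. A call has 1 to 20 rows; each row shifts and turns the commanded pose from where the row before left it, along the tool's axes as they then stand; what a row does not reach is not made up. A row lasts 1/8 s, in which the tool goes at most 62.5 mm and 10.7 degrees, less where a joint would pass 70% of its speed; a pose out of reach is approached as far as the arm can. A call is refused whole if a number of a shift passes 0.0625 or a number of a turn 0.188, either way. A call with a gripper value outside its range is refused whole. The fingers move at their own pace and stop on an object; FORCE is the grip in N (left out, the last holds). Time passes only in rows, so rows that do not move let the fingers close. It gives the time, the measured TCP pose, the force, the opening and the grip force at its end, in the units of the state.
- bot.sense(): the state, without advancing time (a new reading comes with each control period).
- bot.camera(name): name is "scene" or "top" or "wrist"; returns a dict with "frame" (384x512x3 uint8, blue, green, red), "mtx" (3x3 intrinsics, pixels), "T" (4x4, takes a point from camera to world coordinates); the wrist camera has in their place "tool_from_camera" (4x4, takes a point from camera to tool coordinates, whose origin is the TCP and whose axes are the flange's). Camera axes: x right, y up, looking along -z (the intrinsics and any distortion apply to the point x, -y, -z); pixel columns grow to the right and rows downward; lengths in m; the calibration is good to about 2 mm. A picture is of the moment at which its call begins: read the wrist's pose just before it. There is no depth.
- bot.finish_job(): hands the job in; it is judged then, once.
The state is a dict: "time": time; "qpos": joint angles; "joint_vel": joint speeds; "tau": joint torques, N m; "eef_pos": TCP position; "ee_rot": TCP orientation; "contact_force": force on the tool from outside, world axes, zero at the start; "moment": the same for the moment, N m; "opening": finger opening in m; "finger_force": force on a finger pad.
Only numpy, scipy, OpenCV 4.12 (cv2) and the standard library are available. Lean on these libraries where they do the work, as an engineer would, in place of code of your own. Each camera call takes 0.05 s, during which the arm holds its last target. There are 200 camera calls.

## Working session

There is one attempt and no reset: what is moved stays moved. The work goes in short steps, Python scripts to look and compute and a shell command to move; the robot and the scene stay as the last step left them, time stands still between calls to the robot, and variables do not carry over. Pictures are saved under pics/ and viewed, at most 10 in all, crops included, and the job is handed in when it is done.

```bash
mkdir -p pics
python3 - <<'E'
from plant import bot
import cv2,numpy as np
s=bot.sense();print(s)
for n in("top","scene"):
    c=bot.camera(n);cv2.imwrite(f"pics/{n}0.png",c["frame"]);print(c["mtx"],c["T"],c.keys(),c.get('dist'))
c=bot.camera("wrist");cv2.imwrite("pics/w0.png",c["frame"]);print(c["tool_from_camera"],c["mtx"])
E
```

```text
{'time': 0.0, 'qpos': array([5.83668371e+01, 2.16602537e+01, 4.56241673e+00, 7.30167543e+01,
       2.59520113e-03, 8.36816875e+01]), 'joint_vel': array([ 0.09924602,  0.156967  ,  0.03509712,  0.0847237 , -0.0252053 ,
        0.05095542]), 'tau': array([-1.21044919e-03, -4.63603878e+01,  2.69877523e+01,  2.07213307e-02,
       -2.61534233e-04,  1.40903029e-05]), 'eef_pos': array([0.24549395, 0.51924577, 0.23037374]), 'ee_rot': array([[-9.03971590e-01,  4.27591139e-01, -1.08751924e-03],
       [ 4.27592440e-01,  9.03970069e-01, -1.67908530e-03],
       [ 2.65122847e-04, -1.98286042e-03, -9.99997999e-01]]), 'contact_force': array([-0.06796557,  0.62446977,  0.79600291]), 'moment': array([-0.00700956,  0.01632827,  0.05089044]), 'finger_force': 0.0, 'opening': 0.08603234837241064}
[[350.59663696   0.         254.9133867 ]
 [  0.         350.59663696 190.07638822]
 [  0.           0.           1.        ]] [[-4.30579077e-02  9.76940498e-01 -2.09125033e-01  3.81282380e-01]
 [-9.99072100e-01 -4.18991343e-02  9.97007916e-03 -1.28039194e-02]
 [ 9.78016252e-04  2.09360277e-01  9.77838084e-01
[... 189 characters left out ...]
8999 192.3981627 ]
 [  0.           0.           1.        ]] [[ 0.04023576 -0.8261953   0.5619452   1.1419832 ]
 [ 0.99907869  0.02486317 -0.03498002 -0.08375531]
 [ 0.01492859  0.56283492  0.82643451  0.88734604]
 [ 0.          0.          0.          1.        ]] dict_keys(['frame', 'mtx', 'T']) None
[[-3.28584252e-04  9.57735892e-01  2.87648836e-01  7.46777643e-02]
 [ 9.99999840e-01  1.82114914e-04  5.35952837e-04 -4.02557620e-04]
 [ 4.60916125e-04  2.87648966e-01 -9.57735799e-01 -1.42247545e-01]
 [ 0.00000000e+00  0.00000000e+00  0.00000000e+00  1.00000000e+00]] [[314.511784     0.         251.93222949]
 [  0.         314.511784   191.46264316]
 [  0.           0.           1.        ]]
```

View pics/top0.png

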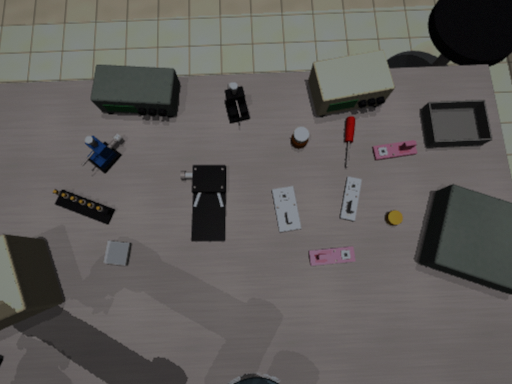

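View pics/scene0.png

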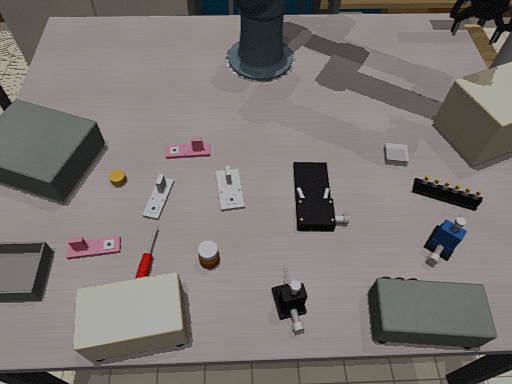

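The top view shows two white carriers, at (351,198) and (287,208), and pink look-alikes at (395,150) and (332,256). The receiver is at (209,203) with its mouth near (209,192). The carrier at (351,198) looks narrower, so I'll confirm it in an enlarged crop.

Run:
```python
import cv2,numpy as np
a=cv2.imread("pics/top0.png")
r=cv2.resize(a[155:250,180:380],None,fx=4,fy=4,interpolation=cv2.INTER_CUBIC)
cv2.imwrite("pics/crop1.png",r)
s=cv2.imread("pics/scene0.png")
l=cv2.resize(s[150:250,130:350],None,fx=3.6,fy=3.6,interpolation=cv2.INTER_CUBIC)
cv2.imwrite("pics/crop2.png",l)
```

```text
(no output)
```

View pics/crop1.png

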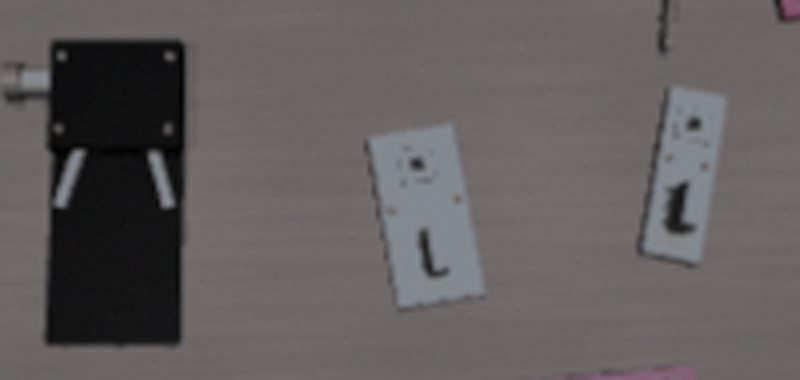

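View pics/crop2.png

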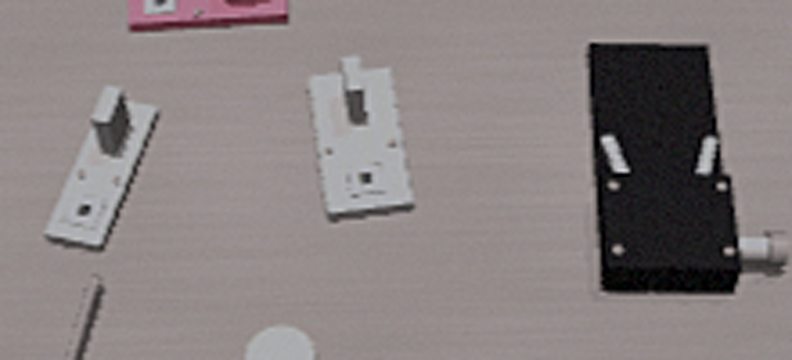

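The narrow carrier is the right-hand one in the top crop, at crop (683,175) or full image (351,198). Its deck is 15 px wide against 21 px for the other, and its tile and nose point away from the robot. Next I'll measure it and the receiver from their corners.

```bash
cat > h.py <<'E'
import numpy as np,cv2
from scipy.optimize import least_squares
from plant import bot
def ray(u,z,K,T):
    d=T[:3,:3]@np.array([(u[0]-K[0,2])/K[0,0],-(u[1]-K[1,2])/K[1,1],-1]);o=T[:3,3]
    return o+d*(z-o[2])/d[2]
def fit(model,world):
    model=np.array(model,float);world=np.array(world)[:,:2]
    f=lambda p:(np.c_[np.cos(p[2])*model[:,0]-np.sin(p[2])*model[:,1]+p[0],np.sin(p[2])*model[:,0]+np.cos(p[2])*model[:,1]+p[1]]-world).ravel()
    r=least_squares(f,[.4,0,0]);return r.x,np.abs(r.fun).max()
def wristT():
    s=bot.sense();c=bot.camera("wrist");W=np.eye(4);W[:3,:3]=s["ee_rot"];W[:3,3]=s["eef_pos"]
    return c["frame"],c["mtx"],W@c["tool_from_camera"],s
E
python3 - <<'E'
from h import *
c=bot.camera("top");K,T=c["mtx"],c["T"]
f=lambda p,z:ray(((p[0]+.5)/4-.5+180,(p[1]+.5)/4-.5+155),z,K,T)
n=[f(p,.01) for p in[(668,87),(727,97),(700,265),(640,251)]]
print(fit([(.088,.02),(.088,-.02),(-.032,-.02),(-.032,.02)],n))
w=[f(p,.01) for p in[(368,137),(452,124),(485,295),(400,308)]]
print(fit([(.088,.03),(.088,-.03),(-.032,-.03),(-.032,.03)],w))
r=[f((52,41),.033),f((183,41),.033),f((52,149),.033),f((183,149),.033),f((180,343),.012),f((46,343),.012)]
print(np.array(r),fit([(.075,.045),(.075,-.045),(0,.045),(0,-.045),(-.13,-.045),(-.13,.045)],r))
c=bot.camera("scene");K,T=c["mtx"],c["T"]
g=lambda p,z:ray(((p[0]+.5)/3.6-.5+130,(p[1]+.5)/3.6-.5+150),z,K,T)
n=[g(p,.01) for p in[(46,235),(101,246),(158,108)]]
print(fit([(.088,-.02),(.088,.02),(-.032,.02)],n))
r=[g((603,268),.033),g((738,268),.033),g((590,45),.012),g((708,45),.012)]
print(fit([(.075,-.045),(.075,.045),(-.13,-.045),(-.13,.045)],r))
E
```

```text
(array([ 0.52369142, -0.27847241, -0.25831871]), np.float64(0.0009222114966955797))
(array([ 0.50206003, -0.10935715,  0.12195267]), np.float64(0.0009103177283047992))
[[0.65800273 0.14582141 0.033     ]
 [0.65415053 0.05584472 0.033     ]
 [0.58209912 0.14626917 0.033     ]
 [0.57830328 0.05777435 0.033     ]
 [0.44975232 0.06476977 0.012     ]
 [0.45362115 0.15467813 0.012     ]] (array([ 0.58096983,  0.10337278, -0.04475006]), np.float64(0.002058563000608693))
(array([ 0.52438162, -0.27663175, -0.26098172]), np.float64(0.00046310815122457827))
(array([ 0.58222453,  0.10548392, -0.05760232]), np.float64(0.0018099934696904074))
```

```bash
python3 -m crank '[{"hand":0.0854,"slide":[0,0,0],"turn":-0.18},{"hand":0.0854,"slide":[-0.0435,-0.04,0],"turn":0},{"hand":0.0854,"slide":[-0.0435,-0.04,0],"turn":0},{"hand":0.0854,"slide":[-0.0435,-0.04,0],"turn":0},{"hand":0.0854,"slide":[-0.0435,-0.04,0],"turn":0},{"hand":0.0854,"slide":[-0.0435,-0.04,0],"turn":0},{"hand":0.0854,"slide":[-0.0435,-0.04,0],"turn":0},{"hand":0.0854,"slide":[-0.0435,-0.04,0],"turn":0},{"hand":0.0854,"slide":[-0.0435,-0.04,0],"turn":0},{"hand":0.0854,"slide":[0,0,0],"turn":0},{"hand":0.0854,"slide":[0,0,0],"turn":0}]' 40
python3 - <<'E'
from h import *
f,K,T,s=wristT();print(s["time"],s["eef_pos"],s["ee_rot"],s["qpos"]);np.savez("w1",K=K,T=T)
cv2.imwrite("pics/w1.png",f);cv2.imwrite("pics/w1b.png",cv2.resize(f,(800,600),interpolation=cv2.INTER_CUBIC))
E
```

```text
time: 1.62
eef_pos: [0.4987, 0.1208, 0.2311]
ee_rot: [[-0.966, 0.259, -0.001], [0.259, 0.966, 0.001], [0.001, 0.0, -1.0]]
contact_force: [-0.0, 0.7, 0.3]
opening: 0.085
finger_force: 0.0
1.625 [0.49874532 0.12079749 0.23110134] [[-9.65788320e-01  2.59330125e-01 -8.98093435e-04]
 [ 2.59329718e-01  9.65788693e-01  5.45314757e-04]
 [ 1.00878503e-03  2.93756306e-04 -9.99999448e-01]] [ 6.50691426e+00  1.44373003e+01 -5.43064608e+00  7.01796385e+01
  3.68742305e-02  2.15372090e+01]
```

View pics/w1b.png

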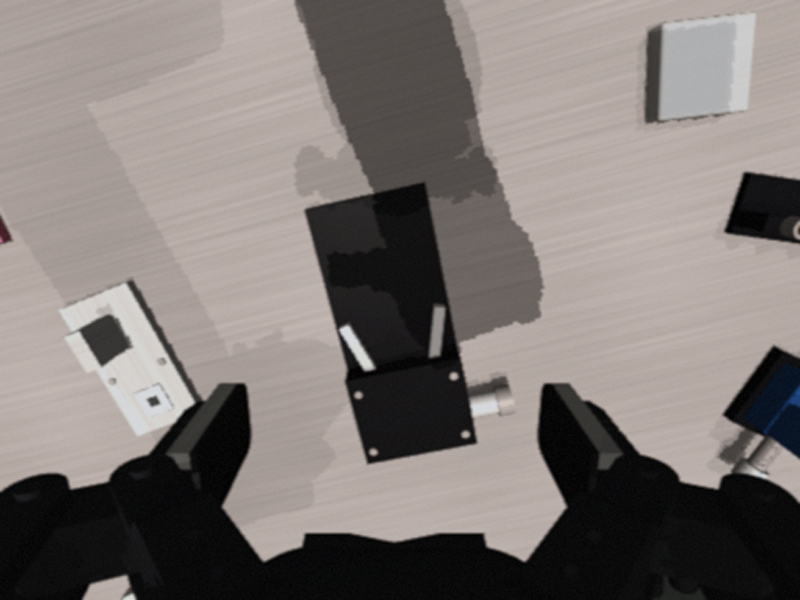

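The wrist view shows the receiver with its roof corners at (347,380), (460,359), (476,442) and (368,463). The apron end is at (305,210) and (425,183). I'll refine the receiver pose from these.

Run:
```python
from h import *
d=np.load("w1.npz");K,T=d["K"],d["T"]
g=lambda p,z:ray(((p[0]+.5)*.64-.5,(p[1]+.5)*.64-.5),z,K,T)
r=[g((347,380),.033),g((460,359),.033),g((476,442),.033),g((368,463),.033),g((305,210),.012),g((425,183),.012)]
m=[(0,-.045),(0,.045),(.075,.045),(.075,-.045),(-.13,-.045),(-.13,.045)]
print(np.array(r),fit(m,r))
w=[g(p,.01) for p in[(62,310),(130,281),(202,402),(138,435)]]
print(fit([(-.032,-.03),(-.032,.03),(.088,.03),(.088,-.03)],w))
```

```text
[[0.57747739 0.06240295 0.033     ]
 [0.58290359 0.14922357 0.033     ]
 [0.65563383 0.14562581 0.033     ]
 [0.65198222 0.05776057 0.033     ]
 [0.44861707 0.0669498  0.012     ]
 [0.45270689 0.15595882 0.012     ]] (array([ 0.57986569,  0.10544002, -0.04803117]), np.float64(0.0019110293077661891))
(array([ 0.49839009, -0.10617943,  0.13382526]), np.float64(0.005861898039248414))
```

```bash
python3 -m crank '[{"hand":0.0854,"slide":[-0.0182,-0.054,0],"turn":0},{"hand":0.0854,"slide":[-0.0182,-0.054,0],"turn":0},{"hand":0.0854,"slide":[-0.0182,-0.054,0],"turn":0},{"hand":0.0854,"slide":[-0.0182,-0.054,0],"turn":0},{"hand":0.0854,"slide":[-0.0182,-0.054,0],"turn":0},{"hand":0.0854,"slide":[-0.0182,-0.054,0.02],"turn":0},{"hand":0.0854,"slide":[-0.0182,-0.054,0.02],"turn":0},{"hand":0.0854,"slide":[0,0,0.04],"turn":0},{"hand":0.0854,"slide":[0,0,0.02],"turn":0},{"hand":0.0854,"slide":[0,0,0],"turn":0},{"hand":0.0854,"slide":[0,0,0],"turn":0}]' 40
python3 - <<'E'
from h import *
f,K,T,s=wristT();print(s["time"],s["eef_pos"],s["ee_rot"]);np.savez("w2",K=K,T=T)
cv2.imwrite("pics/w2b.png",cv2.resize(f,(800,600),interpolation=cv2.INTER_CUBIC))
E
```

```text
time: 3.05
eef_pos: [0.5253, -0.2765, 0.1324]
ee_rot: [[-0.966, 0.257, 0.001], [0.257, 0.966, -0.001], [-0.001, -0.0, -1.0]]
contact_force: [-0.3, -0.9, -0.5]
opening: 0.0854
finger_force: 0.0
3.05 [ 0.52529572 -0.27649665  0.13243915] [[-9.66421990e-01  2.56957361e-01  1.20500815e-03]
 [ 2.56956855e-01  9.66422713e-01 -5.60336783e-04]
 [-1.30852991e-03 -2.31886683e-04 -9.99999117e-01]]
```

View pics/w2b.png

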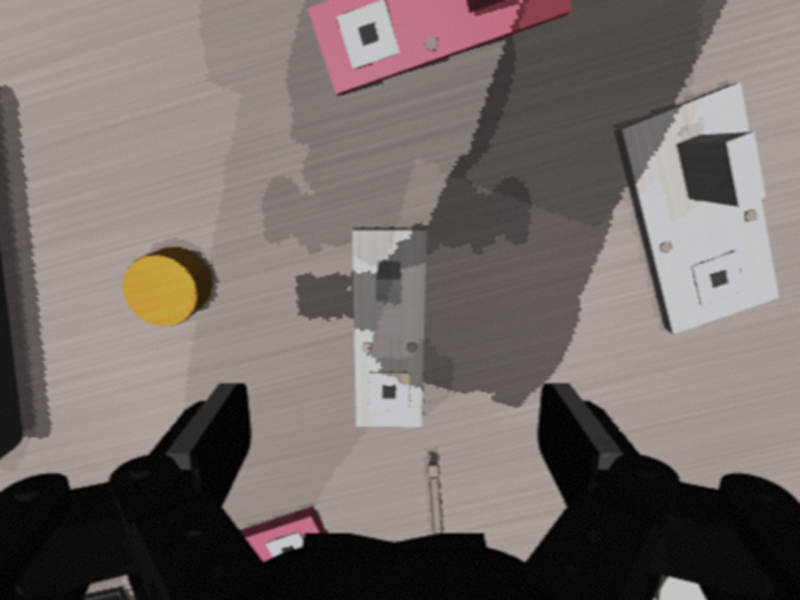

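The wrist view shows the narrow carrier squarely between the fingers. Its deck corners are at (353,229), (425,229), (422,425) and (356,426), and the puck at (160,288) is well clear.

Run:
```python
from h import *
d=np.load("w2.npz");K,T=d["K"],d["T"]
g=lambda p,z:ray(((p[0]+.5)*.64-.5,(p[1]+.5)*.64-.5),z,K,T)
r=[g(p,.01) for p in[(353,229),(425,229),(422,426),(355.5,426)]]
p,e=fit([(-.032,-.02),(-.032,.02),(.088,.02),(.088,-.02)],r);print(p,e)
s=bot.sense();print(s["ee_rot"].T@np.r_[p[:2]-s["eef_pos"][:2],0])
```

```text
[ 0.52196255 -0.27883167 -0.26392185] 0.0006141344793669234
[ 3.00066107e-03 -2.73375672e-03 -5.15229012e-06]
```

```bash
python3 -m crank '[{"hand":0.0854,"slide":[0.0025,-0.002,0.04],"turn":-0.004},{"hand":0.0854,"slide":[0,0,0.04],"turn":0},{"hand":0.0854,"slide":[0,0,0.03],"turn":0},{"hand":0.0854,"slide":[0,0,0.0055],"turn":0},{"hand":0.005,"slide":[0,0,0],"turn":0},{"hand":0.005,"slide":[0,0,0],"turn":0},{"hand":0.005,"slide":[0,0,0],"turn":0},{"hand":0.005,"slide":[0,0,0],"turn":0},{"hand":0.005,"slide":[0,0,0],"turn":0},{"hand":0.005,"slide":[0,0,0],"turn":0},{"hand":0.005,"slide":[0,0,0],"turn":0},{"hand":0.005,"slide":[0,0,0],"turn":0}]' 50
```

```text
time: 4.6
eef_pos: [0.522, -0.2791, 0.0166]
ee_rot: [[-0.967, 0.255, 0.001], [0.255, 0.967, -0.001], [-0.001, -0.0, -1.0]]
contact_force: [-0.9, 0.1, 5.3]
opening: 0.0112
finger_force: 49.7
```

```bash
python3 -m crank '[{"hand":0.005,"slide":[0,0,-0.03],"turn":0},{"hand":0.005,"slide":[0,0,-0.06],"turn":0},{"hand":0.005,"slide":[0,0,0],"turn":-0.105},{"hand":0.005,"slide":[0,0,0],"turn":-0.105},{"hand":0.005,"slide":[0.0094,0.0483,0],"turn":0},{"hand":0.005,"slide":[0.0094,0.0483,0],"turn":0},{"hand":0.005,"slide":[0.0094,0.0483,0],"turn":0},{"hand":0.005,"slide":[0.0094,0.0483,0],"turn":0},{"hand":0.005,"slide":[0.0094,0.0483,0],"turn":0},{"hand":0.005,"slide":[0.0094,0.0483,0],"turn":0},{"hand":0.005,"slide":[0.0094,0.0483,0],"turn":0},{"hand":0.005,"slide":[0.0094,0.0483,0],"turn":0},{"hand":0.005,"slide":[0,0,0.04],"turn":0},{"hand":0.005,"slide":[0,0,0],"turn":0},{"hand":0.005,"slide":[0,0,0],"turn":0}]'
python3 - <<'E'
from h import *
f,K,T,s=wristT();print(s["time"],s["eef_pos"],s["ee_rot"],s["qpos"]);np.savez("w3",K=K,T=T)
cv2.imwrite("pics/w3b.png",cv2.resize(f,(800,600),interpolation=cv2.INTER_CUBIC))
E
```

```text
time: 6.48
eef_pos: [0.4646, 0.1104, 0.0662]
ee_rot: [[-0.999, 0.049, -0.001], [0.049, 0.999, -0.0], [0.001, -0.0, -1.0]]
contact_force: [-0.4, 0.7, -2.0]
opening: 0.0115
finger_force: 49.3
6.475 [0.46464091 0.11040278 0.06616482] [[-9.98821510e-01  4.85280949e-02 -7.84640198e-04]
 [ 4.85282037e-02  9.98821805e-01 -1.20252506e-04]
 [ 7.77880114e-04 -1.58187969e-04 -9.99999685e-01]] [ 5.75103650e+00  1.76051700e+01 -2.72996365e+01  4.51406142e+01
 -2.35036092e-03  8.53258849e+00]
```

View pics/w3b.png

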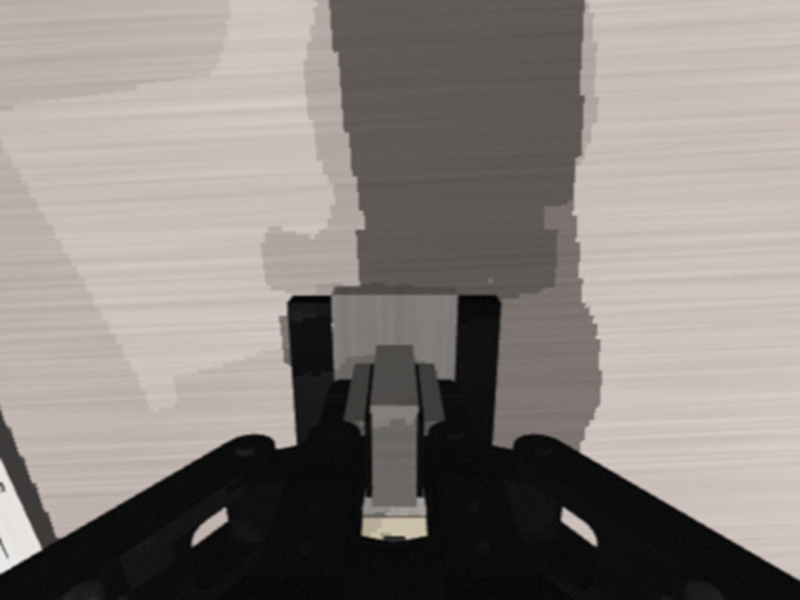

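The carrier (tail at columns 332–457) is centred over the apron (290–500) and parallel to it. Now I'll lower it.

```bash
python3 -m crank '[{"hand":0.005,"slide":[0,0,0.018],"turn":0},{"hand":0.005,"slide":[0,0,0.014],"turn":0},{"hand":0.005,"slide":[0,0,0.004],"turn":0},{"hand":0.005,"slide":[0,0,0],"turn":0},{"hand":0.005,"slide":[0,0,0],"turn":0}]'
```

```text
time: 7.15
eef_pos: [0.4653, 0.1109, 0.0303]
ee_rot: [[-0.999, 0.048, 0.001], [0.048, 0.999, 0.0], [-0.001, 0.0, -1.0]]
contact_force: [0.3, -0.5, -1.0]
opening: 0.0115
finger_force: 49.4
```

```bash
python3 -m crank '[{"hand":0.005,"slide":[0,0,0.001],"turn":0},{"hand":0.005,"slide":[0,0,0.0008],"turn":0},{"hand":0.005,"slide":[0,0,0],"turn":0},{"hand":0.005,"slide":[0,0,0],"turn":0}]'
```

```text
time: 7.65
eef_pos: [0.4652, 0.111, 0.0285]
ee_rot: [[-0.999, 0.048, 0.001], [0.048, 0.999, 0.0], [-0.001, 0.0, -1.0]]
contact_force: [-1.7, -0.8, 4.6]
opening: 0.0114
finger_force: 50.3
```

```bash
python3 -m crank '[{"hand":0.005,"slide":[-0.004,0,0],"turn":0},{"hand":0.005,"slide":[-0.004,0,0],"turn":0},{"hand":0.005,"slide":[-0.004,0,0],"turn":0},{"hand":0.005,"slide":[-0.004,0,0],"turn":0},{"hand":0.005,"slide":[-0.004,0,0],"turn":0},{"hand":0.005,"slide":[-0.004,0,0],"turn":0},{"hand":0.005,"slide":[0,0,0],"turn":0}]'
```

```text
time: 8.52
eef_pos: [0.486, 0.1099, 0.0285]
ee_rot: [[-0.999, 0.047, -0.005], [0.047, 0.999, 0.0], [0.005, 0.0, -1.0]]
contact_force: [-9.9, 0.2, 14.7]
opening: 0.0115
finger_force: 52.0
```

```bash
python3 -m crank '[{"hand":0.005,"slide":[-0.003,0,0],"turn":0},{"hand":0.005,"slide":[-0.003,0,0],"turn":0},{"hand":0.005,"slide":[-0.003,0,0],"turn":0},{"hand":0.005,"slide":[-0.003,0,0],"turn":0},{"hand":0.005,"slide":[0,0,0],"turn":0}]'
```

```text
time: 9.15
eef_pos: [0.4977, 0.1094, 0.0285]
ee_rot: [[-0.999, 0.047, -0.005], [0.047, 0.999, 0.0], [0.005, 0.0, -1.0]]
contact_force: [-10.3, -0.1, 15.4]
opening: 0.0116
finger_force: 51.9
```

```bash
python3 -m crank '[{"hand":0.005,"slide":[0,0,-0.0006],"turn":0},{"hand":0.005,"slide":[-0.002,0,0],"turn":0},{"hand":0.005,"slide":[-0.002,0,0],"turn":0},{"hand":0.005,"slide":[0,0,0],"turn":0}]'
```

```text
time: 9.65
eef_pos: [0.5044, 0.1089, 0.0285]
ee_rot: [[-0.999, 0.048, -0.001], [0.048, 0.999, 0.0], [0.001, 0.0, -1.0]]
contact_force: [-5.3, 0.1, 4.4]
opening: 0.0114
finger_force: 50.3
```

```bash
python3 -m crank '[{"hand":0.005,"slide":[0,0,-0.0003],"turn":0},{"hand":0.005,"slide":[-0.002,0,0],"turn":0},{"hand":0.005,"slide":[-0.002,0,0],"turn":0},{"hand":0.005,"slide":[-0.002,0,0],"turn":0},{"hand":0.005,"slide":[0,0,0],"turn":0}]'
```

```text
time: 10.28
eef_pos: [0.5112, 0.1086, 0.0289]
ee_rot: [[-0.999, 0.048, 0.0], [0.048, 0.999, 0.0], [-0.0, 0.0, -1.0]]
contact_force: [-0.1, 0.4, -1.3]
opening: 0.0112
finger_force: 49.5
```

```bash
python3 -m crank '[{"hand":0.005,"slide":[-0.0015,0,0],"turn":0},{"hand":0.005,"slide":[-0.0015,0,0],"turn":0},{"hand":0.005,"slide":[-0.0015,0,0],"turn":0},{"hand":0.005,"slide":[-0.0015,0,0],"turn":0},{"hand":0.005,"slide":[-0.001,0,0],"turn":0},{"hand":0.005,"slide":[0,0,0],"turn":0}]'
```

```text
time: 11.02
eef_pos: [0.5179, 0.1083, 0.0289]
ee_rot: [[-0.999, 0.048, 0.0], [0.048, 0.999, 0.0], [-0.0, 0.0, -1.0]]
contact_force: [0.1, -0.7, -1.2]
opening: 0.0115
finger_force: 49.5
```

```bash
python3 -m crank '[{"hand":0.005,"slide":[-0.001,0,0],"turn":0},{"hand":0.005,"slide":[-0.001,0,0],"turn":0},{"hand":0.005,"slide":[-0.001,0,0],"turn":0},{"hand":0.005,"slide":[0,0,0],"turn":0}]'
```

```text
time: 11.52
eef_pos: [0.5209, 0.1082, 0.0289]
ee_rot: [[-0.999, 0.048, 0.0], [0.048, 0.999, 0.0], [-0.0, 0.0, -1.0]]
contact_force: [0.4, -0.6, -1.3]
opening: 0.0116
finger_force: 49.5
```

```bash
python3 -m crank '[{"hand":0.005,"slide":[-0.001,0,0],"turn":0},{"hand":0.005,"slide":[-0.001,0,0],"turn":0},{"hand":0.005,"slide":[-0.001,0,0],"turn":0},{"hand":0.005,"slide":[0,0,0],"turn":0}]'
```

```text
time: 12.02
eef_pos: [0.5239, 0.108, 0.0289]
ee_rot: [[-0.999, 0.048, 0.0], [0.048, 0.999, 0.0], [-0.0, 0.0, -1.0]]
contact_force: [0.2, -0.6, -1.4]
opening: 0.0115
finger_force: 49.5
```

```bash
python3 -m crank '[{"hand":0.005,"slide":[-0.001,0,0],"turn":0},{"hand":0.005,"slide":[-0.001,0,0],"turn":0},{"hand":0.005,"slide":[-0.001,0,0],"turn":0},{"hand":0.005,"slide":[0,0,0],"turn":0}]'
```

```text
time: 12.52
eef_pos: [0.5268, 0.1079, 0.0289]
ee_rot: [[-0.999, 0.048, 0.0], [0.048, 0.999, 0.0], [-0.0, 0.0, -1.0]]
contact_force: [-0.0, -0.0, -2.6]
opening: 0.0115
finger_force: 49.5
```

```bash
python3 -m crank '[{"hand":0.005,"slide":[-0.001,0,0],"turn":0},{"hand":0.005,"slide":[-0.001,0,0],"turn":0},{"hand":0.005,"slide":[-0.001,0,0],"turn":0},{"hand":0.005,"slide":[0,0,0],"turn":0}]'
```

```text
time: 13.02
eef_pos: [0.527, 0.1079, 0.0285]
ee_rot: [[-0.999, 0.047, -0.005], [0.047, 0.999, 0.0], [0.005, -0.0, -1.0]]
contact_force: [-7.1, 0.8, 4.2]
opening: 0.0119
finger_force: 50.5
```

```bash
python3 -m crank '[{"hand":0.005,"slide":[-0.001,0,0],"turn":0},{"hand":0.005,"slide":[0,0,0],"turn":0},{"hand":0.005,"slide":[0,0,0],"turn":0}]'
```

```text
time: 13.4
eef_pos: [0.5272, 0.1078, 0.0285]
ee_rot: [[-0.999, 0.047, -0.006], [0.047, 0.999, 0.0], [0.006, -0.0, -1.0]]
contact_force: [-9.8, 0.8, 6.0]
opening: 0.0114
finger_force: 50.8
```

```bash
python3 -m crank '[{"hand":0.005,"slide":[0.0016,0,0],"turn":0},{"hand":0.005,"slide":[0.0016,0,0],"turn":0},{"hand":0.005,"slide":[0,0,0.0004],"turn":0},{"hand":0.005,"slide":[0,0,0],"turn":0}]' 20
```

```text
time: 13.9
eef_pos: [0.5272, 0.1079, 0.0286]
ee_rot: [[-0.999, 0.048, -0.001], [0.048, 0.999, 0.0], [0.001, 0.0, -1.0]]
contact_force: [-4.9, 0.4, 3.6]
opening: 0.0116
finger_force: 50.1
```

```bash
python3 -m crank '[{"hand":0.02,"slide":[0,0,0],"turn":0},{"hand":0.03,"slide":[0,0,0],"turn":0},{"hand":0.04,"slide":[0,0,0],"turn":0},{"hand":0.05,"slide":[0,0,0],"turn":0},{"hand":0.05,"slide":[0,0,0],"turn":0},{"hand":0.05,"slide":[0,0,-0.03],"turn":0},{"hand":0.05,"slide":[0,0,-0.05],"turn":0},{"hand":0.05,"slide":[0,0,-0.06],"turn":0},{"hand":0.05,"slide":[0,0,-0.05],"turn":0},{"hand":0.05,"slide":[0,0,0],"turn":0},{"hand":0.05,"slide":[0,0,0],"turn":0}]'
python3 - <<'E'
from h import *
f,K,T,s=wristT();print(s["time"],s["eef_pos"],s["opening"],s["contact_force"]);np.savez("w4",K=K,T=T)
cv2.imwrite("pics/w4b.png",cv2.resize(f[60:360,100:412],(780,750),interpolation=cv2.INTER_CUBIC)[:600])
E
```

```text
time: 15.28
eef_pos: [0.5274, 0.1078, 0.2181]
ee_rot: [[-0.999, 0.048, -0.0], [0.048, 0.999, 0.0], [0.0, 0.0, -1.0]]
contact_force: [-0.3, 0.5, 0.0]
opening: 0.05
finger_force: 0.0
15.275 [0.52739958 0.10784047 0.21810853] 0.04997150086999472 [-0.30129259  0.45945306  0.0483536 ]
```

View pics/w4b.png

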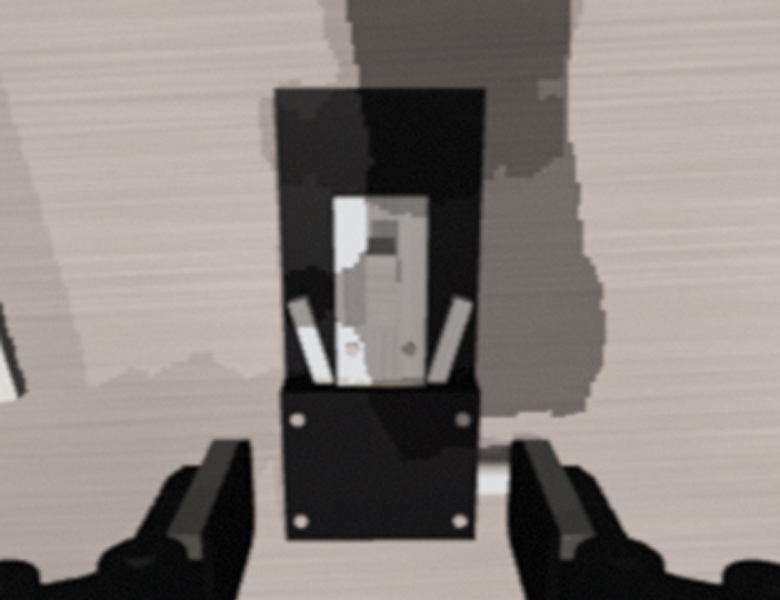

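The carrier lies straight in the channel, with its tail edge at row 197 and columns 334–428, centred between the guides. I'll check for spring-back against where it made contact.

Run:
```python
from h import *
d=np.load("w4.npz");K,T=d["K"],d["T"]
g=lambda p,z:ray(((p[0]+.5)/2.5-.5+100,(p[1]+.5)/2.5-.5+60),z,K,T)
t=(g((334,197),.022)+g((428,197),.022))/2; a=(g((275,89),.012)+g((485,89),.012))/2;m=(g((283,389),.033)+g((478,389),.033))/2
e=np.array([.9988,-.048,0]);print("fin",t+e*.032,"apron end->tail",(t-a)@e,"apron->mouth",(m-a)@e)
```

```text
fin [0.52709094 0.10804473 0.022     ] apron end->tail 0.04422241116993509 apron->mouth 0.1277127441285927
```

```bash
python3 -c "
from plant import bot
print(bot.finish_job())"
```

```text
the job is handed in; nothing more can be done
None
```

The narrow carrier is seated against the hidden stop, nose about 34 mm inside the channel, and released. The measured contact force reached about 10 N, and the job was handed in after about 15 s; no verdict came back.

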